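# Clear the dressing rod, unlatch the engraving-wheel guard and hold its gate open

## Robot

A 6-joint arm with a two-finger parallel gripper is mounted at the origin on the work surface. World frame = base frame: x ahead of the robot, y to its left, z up, the work surface at z = 0. Lengths are in m, angles in rad, forces in N, time in s.
With the tool pointing down it reaches from about 0.225 to 0.725 m from the base axis. Payload 3.1 kg.
Tool frame: the origin (TCP) lies midway between the tips of the shut fingers; the grasp point (between the pads) lies 19 mm behind it (robot.hold_point_z is the distance from the TCP to the grasp point, in m); z points along the fingers, y is the line along which they close (so a half turn about z gives the same grasp; the last joint's range is limited). The gripper opens to 85 mm and grips with 20 to 120 N. Pads are 22 mm wide; open, the fingers measure 114 mm over their backs; the gripper's body (76 mm by 85 mm) begins 54 mm behind the grasp point. The pads swing forward as they close: fully open they stand 13 mm farther back than shut.
Start: joints at [-1.308, 0.048, 0.099, 1.622, 0, 1.443], TCP at [0.2, -0.485, 0.231] pointing down, gripper open.
Joint ranges: [-2.91, 2.91], [-0.99, 1.94], [-1.21, 1.42], [-2.12, 2.29], [-1.49, 1.47], [-3.14, 3.14]. Speed limits (rad/s): [2.79, 2.79, 3.14, 3.14, 3.14, 3.14].

## Interface

Orientations are given as a unit quaternion [x, y, z, w].
In Python, from bench import robot gives the robot as it stands. The module is installed in compiled form; this text tells all that it offers.
- The arm moves only by the tool carry_out, never from a script. Its argument "series" is text: rows parted by semicolons, each of 4 numbers parted by spaces: the shift along the tool's x, y, z each as a share of 0.75 m, from -1 to 1, then the turn about the tool's z as a share of 90 degrees, from -1 to 1. A call has 1 to 8 rows; each row is the pose to reach, as a shift and turn from the pose commanded when the call began, along the tool's axes at that moment; what a row does not reach only later rows make up. A row lasts 1/10 s, in which the tool goes at most 50 mm and 8.59 degrees, less where a joint would pass 70% of its speed; a pose out of reach is approached as far as the arm can. A call with a number of a shift or a turn outside -1 to 1 is refused whole. A call with a gripper value outside its range is refused whole. "claw" is the finger opening in mm, from 0 to 85.4, set as the call begins (left out, the last holds). The fingers move at their own pace and stop on an object; "force" is the grip in N (left out, the last holds). Time passes only in rows, so rows that repeat a pose let the fingers close. It gives the time, the measured TCP pose, the force, the opening and the grip force at its end, in the units of the state.
- robot.observe(): the state, without advancing time (a new reading comes with each control period).
- robot.camera(name): name is "side" or "top"; returns (picture, depth): 480x640x3 uint8, red, green, blue; 480x640 float32, m along the optical axis (not along the pixel's ray), 0 where there is no reading.
- robot.camera_info(name): a dict with "K" (3x3 intrinsics, pixels), "xyz" and "attitude" of the camera in the world. Camera axes: x right, y down, z forward; pixel columns grow to the right and rows downward; lengths in m; the calibration is good to about 2 mm. A picture is of the moment at which its call begins. camera_info takes no time and is no camera call.
- robot.close_job(): hands the job in; it is judged then, once.
The state is a dict: "time_s": time; "joint_positions": joint angles; "dq": joint speeds; "tau": joint torques, N m; "eef_pos": TCP position; "tool_rot": TCP orientation; "force": force on the tool from outside, world axes, zero at the start; "torque": the same for the moment, N m; "opening": finger opening in m; "gripper_force": force on a finger pad.
Only numpy, scipy, OpenCV 4.12 (cv2) and the standard library are available. Lean on these libraries where they do the work, as an engineer would, in place of code of your own. Each camera call takes 0.05 s, during which the arm holds its last target. There are 200 camera calls.

## Task

The engraver needs to reach the wheel: first take the dressing rod lying in front of the guard gate out of its way and press it down past the orange sprung jaws until it sits fully home in the black fork clip, and let go of it. Then squeeze the blue catch fully in, after it the yellow catch, and swing the gate by its red knob towards the robot, past the detent, until it stands wide open, about square to the guard. Finish still holding the knob with the gate wide, since it swings back if let go, and leave the glassware and other things on the bench where they are.

Things in the scene. Friction and masses are not known exactly. Their poses are not given: they have to be found in the camera images.
- rod_mid (a point): Centre of the loose dressing rod, which lies flat on the bench in the gate's way. Rod 160 mm long along this frame's y; middle 50 mm is a green square sleeve 14 x 14 mm (grip it here across its x; sleeve centre 7 mm above the bench), the ends are round, 12 mm diameter, one steel and one brick red (either way round fits). About 90 g.
- clip_seat (a point): Centre of the seated rod in the fixed black fork clip, 36 mm above the bench; the seated rod runs along this frame's y. Straight pressing from above by about 15 to 20 N in all spreads both orange jaws, which snap back over the rod. Between the forks (y within +-44 mm) the clip is open down to its base plate, 6 mm thick, 75 x 150 mm.
- clip: The clip, origin under the seat, axes as clip_seat. Forks at y = +-50 mm (12 mm thick, slot 14 mm wide; the -x wall flares up to 68 mm, the +x wall ends 36 mm up). At y = +-61 mm an orange jaw, hinged low on the +x side, leans over the slot: it slopes from 66 mm up down to its nose at 46 mm, which overhangs the rod by 3.5 mm.
- blue_catch (a point): Middle of the blue catch as squeezed in, 140 mm above the bench; guard's frame (-x is its front). Along y: fixed steel lug from -13 to -3 mm, blue tab from +9 to +23 mm locked, -1 to +13 mm squeezed in; both 22 mm wide along x, standing from 105 to 158 mm above the bench. Close the fingers along y over lug and tab; about 5 N moves the tab, and it stays where left.
- blue (a joint): Travel of the blue tab towards its lug in m: 0 locked, 0.010 fully squeezed in; below about 0.006 its hook blocks the gate.
- yellow_catch (a point): The same for the yellow catch, on the same beam, 105 mm farther along +y.
- yellow (a joint): Travel of the yellow tab towards its lug in m: 0 locked, 0.010 fully squeezed in; below about 0.006 its hook blocks the gate.
- gate_hinge (a point): Point on the gate's upright hinge axis, 130 mm above the bench, fixed on the guard; frame as the guard's. The gate is 98 mm tall, 10 mm thick, 10 mm clear of the bench, and reaches 198 mm from the hinge along -y when shut; it swings to -x (clockwise seen from above).
- gate (a joint): Angle of the gate in rad: 0 shut, 1.57 at right angles, stop at 1.65. A closer spring pulls it shut (about 2 N at the knob); a sprung detent resists between about 0.35 and 0.95 (about 4 N at the knob, then it eases); let go beyond it, the gate swings back to about 0.9).
- gate_knob: Red upright round knob on the gate, 16 mm diameter, 60 mm tall; origin at its foot, 98 mm above the bench. Its axis lies at x = -40 mm, y = -140 mm from the hinge axis in the guard's frame when the gate is shut. It spins freely on its axis, so the fingers need not turn with the gate.
- knob_grip (a point): Centre of the red knob, 130 mm above the bench; a good point to pinch from above.
- tumbler: Bystander, leave alone: clear glass tumbler, 72 mm across, 95 mm tall; origin at the centre of its underside.
- jar: Bystander, leave alone: small green glass jar with a steel cap, 52 mm across, 55 mm tall; origin at the centre of its underside.
- goblet: Bystander, leave alone: glass goblet, 72 mm across, 135 mm tall; origin at the centre of its underside.
- bowl: Bystander, leave alone: glass bowl, 124 mm across, 70 mm tall; origin at the centre of its underside.
- bottle: Bystander, leave alone: brown bottle, 56 mm across, 130 mm tall; origin at the centre of its underside.
- spindle_tray: Bystander, leave alone: dark steel tray of wheel spindles, 110 x 170 x 22 mm; origin at the centre of its underside.
- foam_block: Bystander, leave alone: white padding block, 80 x 110 x 28 mm; origin at the centre of its underside.
- rod: The dressing rod as a body, origin under its middle; use rod_mid.
There are look-alikes about, which are no part of the job. Several things look just like the rod: the one meant starts farthest to the robot's left.

How it is judged:
On the way, in this order (a step that is already met when the one before it is completed fails the run):
1. the dressing rod is seated in the fork clip under the jaws and let go (z of rod_mid in the frame of clip_seat between -0.006 and 0.0035 m and x of rod_mid in the frame of clip_seat between -0.006 and 0.006 m and angle between the y axis of rod_mid and the y axis of clip_seat, either way round below 0.12 rad and contact force between the fingers and rod below 0.1 N and value of joint each of blue, yellow below 0.005 m), for 0.2 s.
2. the blue catch is squeezed in, the yellow one still locked (value of joint blue above 0.0075 m and value of joint yellow below 0.005 m), for 0.1 s.
3. the yellow catch is squeezed in, the gate still shut (value of joint blue above 0.0065 m and value of joint yellow above 0.0075 m and value of joint gate below 0.2 rad), for 0.1 s.
4. the gate is past its detent (value of joint gate above 1 rad), for 0.1 s.
At the end, for the whole second after the job is handed in: The gate stands at 1.25 rad or more and still, the fingers press on its red knob with more than 0.5 N; both catches are in (over 6.5 of 10 mm); the rod lies in the fork clip, its centre within 6 mm across and no more than 3.5 mm above the seat, parallel within 0.12 rad, untouched (z of rod_mid in the frame of clip_seat between -0.006 and 0.0035 m and x of rod_mid in the frame of clip_seat between -0.006 and 0.006 m and angle between the y axis of rod_mid and the y axis of clip_seat, either way round below 0.12 rad and value of joint gate above 1.25 rad and value of joint each of blue, yellow above 0.0065 m and velocity of joint gate between -0.15 and 0.15 rad/s and contact force between the fingers and gate_knob above 0.5 N and contact force between the fingers and rod below 0.1 N); the arm keeps its last pose, push and grip.
It fails at once if the yellow catch is moved in before the blue one (value of joint yellow above 0.005 m and value of joint blue below 0.0065 m).
It fails at once if a bystander is shifted by more than 30 mm (distance of any of tumbler, jar, goblet, bowl, bottle, spindle_tray, foam_block from where it was at the start of the episode above 0.03 m).
It also fails if it takes over 61 s, if anything falls off the work surface, if the arm or the gripper's body presses on something with over 40 N, if the wrist force passes 120 N, or if a joint passes its speed limit or range.

## Working session

There is one attempt and no reset: what is moved stays moved. The work goes in short steps, Python scripts to look and compute and a tool call to move; the robot and the scene stay as the last step left them, time stands still between calls to the robot, and variables do not carry over. Pictures are saved under pics/ and viewed, at most 10 in all, crops included, and the job is handed in when it is done.

Besides the shell and the picture viewer there is one more tool, called after "Emit:" as a command line: name --argument value ..., lists and objects as JSON in quotes. carry_out: Moves the arm, as the interface text tells. Its arguments: {"type":"object","properties":{"series":{"type":"string"},"claw":{"type":"number"},"force":{"type":"number"}},"required":["series"]}

```bash
mkdir -p pics; cat > h.py <<'E'
import numpy as np, cv2
from scipy.spatial.transform import Rotation as R
from bench import robot
def shot(n):
    im,d=robot.camera(n); i=robot.camera_info(n); return im,d,i
def att(i):
    a=np.array(i["attitude"],float); return a if a.shape==(3,3) else R.from_quat(a).as_matrix()
def cloud(d,i):
    K=np.array(i["K"]); v,u=np.mgrid[:480,:640]
    P=np.stack([(u-K[0,2])/K[0,0]*d,(v-K[1,2])/K[1,1]*d,d],-1)
    return P@att(i).T+np.array(i["xyz"])
def save(n,im): cv2.imwrite("pics/"+n,im[...,::-1])
E
python3 - <<'E'
from h import *
for n in("top","side"):
    im,d,i=shot(n); save(n+"0.png",im); np.savez(n+"0.npz",im=im,P=cloud(d,i),d=d); print(n,i)
s=robot.observe(); print(s)
E
```

```text
top {'K': array([[619.95946553,   0.        , 322.77316521],
       [  0.        , 619.95946553, 245.96217541],
       [  0.        ,   0.        ,   1.        ]]), 'xyz': array([0.43769058, 0.02117851, 1.52903391]), 'attitude': array([-0.69773078,  0.71526777, -0.02855634,  0.02735528])}
side {'K': array([[477.74092593,   0.        , 317.95437527],
       [  0.        , 477.74092593, 235.37182477],
       [  0.        ,   0.        ,   1.        ]]), 'xyz': array([0.42814209, 0.95134181, 0.70393942]), 'attitude': array([-0.06794492,  0.87422717, -0.4801733 ,  0.02332282])}
{'time_s': 0.1, 'joint_positions': array([-1.30781350e+00,  4.86552762e-02,  9.77233134e-02,  1.62202104e+00,
       -6.70389126e-06,  1.44297408e+00]), 'dq': array([-0.00082393, -0.0010749 ,  0.00530988, -0.00068087, -0.00045882,
        0.00079064]), 'tau': array([ 2.18517656e-03, -3.39851010e+01,  3.20935643e+01,  1.58297288e-02,
       -1.97859135e-04, -1.90762755e-06]), 'eef_pos': array([ 0.1998155 , -0.48486985,  0.23022973]), 'tool_rot': array([ 9.80969021e-01,  1.94161315e-01, -7.61631035e-05, -1.07564827e-03]), 'force': array([-0.1648285 , -0.03792747,  0.30366937]), 'torque': array([ 0.00651413,  0.02768382, -0.0076747 ]), 'gripper_force': 0.0, 'opening': 0.08550973368379382}
```

View pics/top0.png

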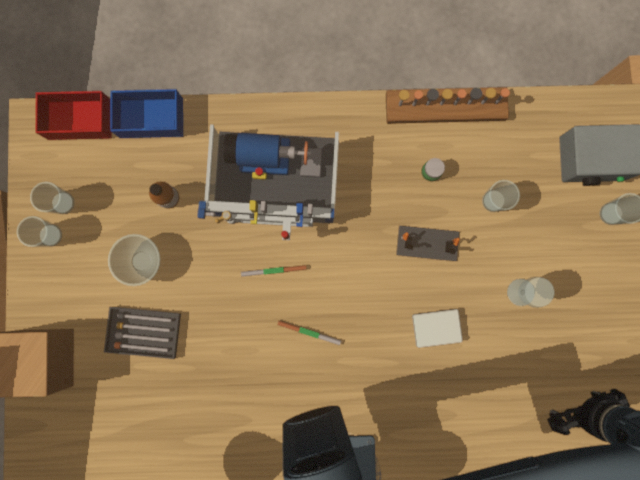

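View pics/side0.png

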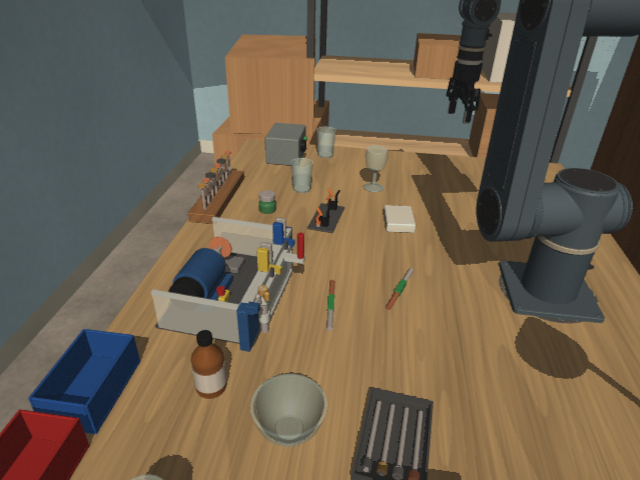

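Top view: rod-like things are the rod at (275,271), a second rod at (310,332) and the tray spindles at (145,330). The spindles have no green sleeve. The leftmost green-sleeved rod is the one at (275,271), in front of the gate. The clip is at (428,243), the red knob at (286,234), blue catch near (300,212) and yellow near (254,210). I'll check these in one close crop.

```bash
python3 - <<'E'
from h import *
z=np.load("top0.npz"); im=z["im"];P=z["P"]
a=cv2.resize(im[180:300,190:350],(800,600),interpolation=cv2.INTER_CUBIC)
b=cv2.resize(im[215:275,385:475],(798,532),interpolation=cv2.INTER_CUBIC)
save("guard.png",a); save("clip.png",b)
g=z["im"].astype(int)
def comp(m,name):
    n,l,s,c=cv2.connectedComponentsWithStats(m.astype(np.uint8))
    for k in range(1,n):
        if s[k,4]>=6:
            q=P[l==k]; print(name,s[k],c[k].round(1),np.median(q,0).round(4),q.min(0).round(3),q.max(0).round(3))
r,gg,b=g[...,0],g[...,1],g[...,2]
box=np.zeros(r.shape,bool); box[190:350,190:480]=1
comp((gg>r+40)&(gg>b+30)&box,"green")
comp((r>130)&(gg>60)&(r>2.0*gg*0.9)&(b<80)&box,"orange/red")
comp((b>gg+60)&(b>110)&box,"blue")
comp((r>150)&(gg>130)&(b<90)&box,"yellow")
comp((r<70)&(gg<70)&(b<70)&box,"dark")
E
```

```text
green [264 268  19   6  82] [273.  270.3] [0.5015 0.1401 0.0134] [0.438 0.021 0.006] [0.507 0.163 1.529]
green [300 328  19  10  92] [308.9 332.3] [0.3491 0.0557 0.0139] [0.337 0.034 0.005] [0.36  0.077 0.021]
orange/red [281 231   6   6  11] [282.9 233.1] [0.5776 0.1054 0.1571] [0.57  0.098 0.152] [0.582 0.11  0.162]
orange/red [404 235   4   4   7] [405.4 236.4] [ 0.5726 -0.1802  0.0562] [ 0.569 -0.184  0.051] [ 0.575 -0.177  0.063]
orange/red [454 240   5   4  10] [456.  241.4] [ 0.558  -0.3011  0.055 ] [ 0.554 -0.306  0.028] [ 0.561 -0.298  0.068]
yellow [429 195  13   2  19] [435.7 195.4] [ 0.6788 -0.2682  0.001 ] [ 0.676 -0.281 -0.012] [ 0.681 -0.25   0.005]
yellow [443 195   9   3  12] [446.8 195.9] [ 0.676  -0.2946 -0.0012] [ 0.674 -0.305 -0.004] [ 0.679 -0.286  0.002]
yellow [454 196   6   2   7] [456.7 196.3] [ 0.6748 -0.3186  0.001 ] [ 0.672 -0.325 -0.006] [ 0.676 -0.313  0.007]
yellow [250 200   5  10  47] [252.  204.8] [0.6418 0.1728 0.1592] [0.632 0.168 0.151] [0.653 0.178 0.164]
yellow [440 211   8   3   9] [443.3 212.1] [ 6.359e-01 -2.833e-01  5.000e-04] [ 0.633 -0.29
[... 2071 characters left out ...]
.0088] [0.671 0.172 0.005] [0.674 0.177 0.011]
dark [266 200  64   7 190] [303.9 202.8] [0.6674 0.0472 0.0061] [ 0.438 -0.001 -0.004] [0.674 0.155 1.529]
dark [215 212   6   4  17] [217.4 213.6] [0.6411 0.2702 0.0305] [0.633 0.262 0.002] [0.642 0.28  0.108]
dark [314 218  20   5  66] [323.7 220. ] [0.6199 0.0124 0.0102] [ 0.438 -0.01  -0.003] [0.628 0.037 1.529]
dark [405 232  19  17 146] [412.4 241.5] [ 0.5623 -0.2008  0.0121] [ 0.543 -0.23  -0.002] [ 0.587 -0.182  0.073]
dark [445 241  12  13 105] [450.2 247.4] [ 0.545  -0.2881  0.0321] [ 0.438 -0.311  0.002] [0.562 0.021 1.529]
dark [424 243   7   4  13] [427.1 244.7] [ 0.5548 -0.2397  0.0038] [ 0.552 -0.248 -0.002] [ 0.559 -0.233  0.011]
```

View pics/guard.png

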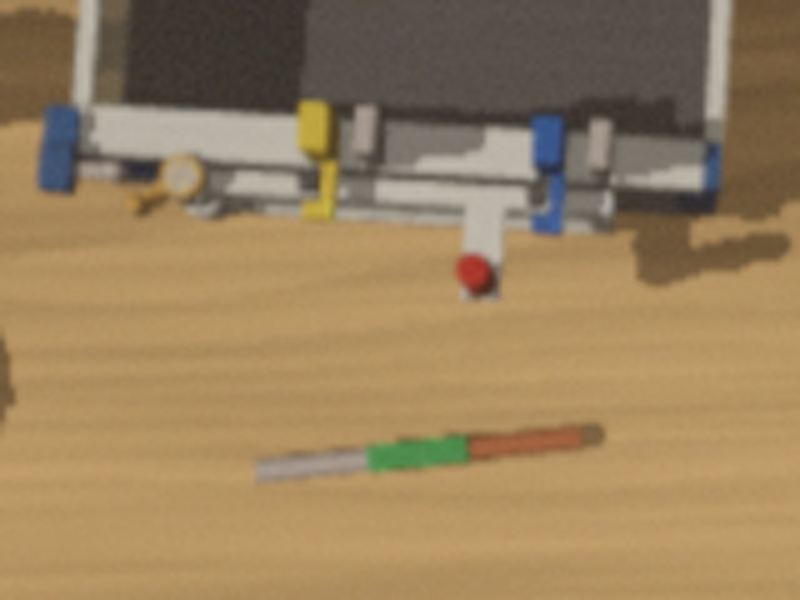

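View pics/clip.png

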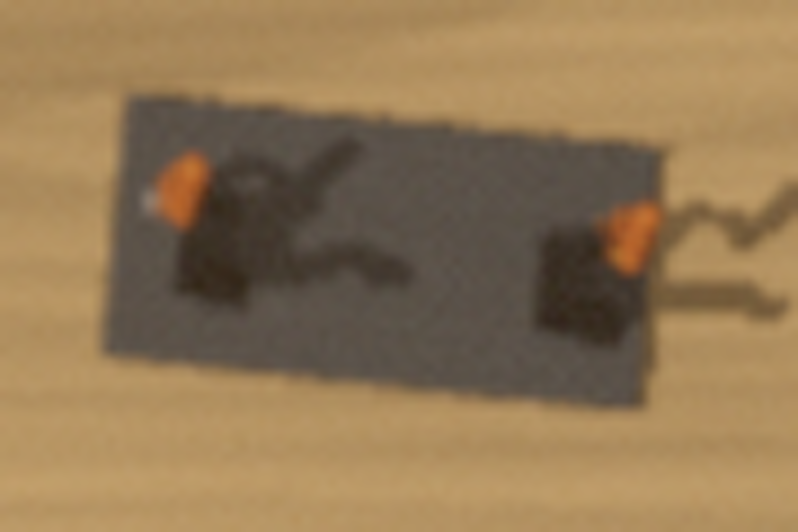

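The crops show the rod with its green sleeve at about (273.6,270.6). Each lug sits to the right of its tab: blue tab (299.6,208.4) with lug (310,208.4), yellow tab (253,205.5) with lug (263,206). The clip's jaws are on the +x side at (406,236) and (456,241). Next I'll measure these by intersecting pixel rays with planes at the known heights.

```bash
cat >> h.py <<'E'
def ray(i,uv,h):
    K=np.array(i["K"]); uv=np.atleast_2d(uv).astype(float)
    D=np.c_[(uv[:,0]-K[0,2])/K[0,0],(uv[:,1]-K[1,2])/K[1,1],np.ones(len(uv))]@att(i).T
    o=np.array(i["xyz"]); return o+D*((h-o[2])/D[:,2])[:,None]
E
python3 - <<'E'
from h import *
i=robot.camera_info("top"); z=np.load("top0.npz"); im=z["im"]; P=z["P"]
G=lambda p:(190+p[0]/5,180+p[1]/5)
C=lambda p:(385+p[0]/8.867,215+p[1]/8.867)
ang=lambda a,b:np.degrees(np.arctan2(*(b-a)[[1,0]]))
e=ray(i,[G((257,470)),G((580,437)),G((418,453))],.012); print("rod",e.round(4),ang(e[1],e[0]))
c=ray(i,[C(p) for p in((127,97),(660,150),(643,405),(105,352))],.006)
print("plate",c.round(4),"ctr",c.mean(0).round(4),ang(c[1],c[0]),ang(c[2],c[3]),np.linalg.norm(c[0]-c[1]),np.linalg.norm(c[1]-c[2]))
t=ray(i,[G(p) for p in((316,128),(366,130),(548,142),(600,142))],.158)
print("tabs Y,Yl,B,Bl",t.round(4),ang(t[2],t[0]),ang(t[3],t[1]))
print("knob",ray(i,G((474,272)),.158).round(4))
# side cloud points for clip / catches / knob
s=np.load("side0.npz"); Q=s["P"]; g=s["im"].astype(int)
hsv=cv2.cvtColor(s["im"],cv2.COLOR_RGB2HSV); H,S=hsv[...,0],hsv[...,1]
def m(name,mask,lo,hi):
    k=mask&np.all((Q>lo)&(Q<hi),-1); q=Q[k]; print(name,len(q),q.mean(0).round(4) if len(q) else "",np.percentile(q,[3,97],axis=0).round(4) if len(q) else "")
m("knob",(S>150)&((H<6)|(H>174)),(.5,.05,.09),(.62,.16,.17))
m("blue",(S>120)&(abs(H-113)<12),(.55,.03,.11),(.7,.1,.165))
m("yellow",(S>120)&(abs(H-27)<6),(.55,.1,.11),(.7,.22,.165))
m("jawL",(S>150)&(abs(H-9)<7),(.5,-.22,.02),(.63,-.15,.08))
m("jawR",(S>150)&(abs(H-9)<7),(.5,-.34,.02),(.63,-.26,.08))
a=cv2.resize(s["im"][185:245,295:365],(700,600),interpolation=cv2.INTER_CUBIC); save("clipside.png",a)
E
```

```text
rod [[0.4941 0.2178 0.012 ]
 [0.5063 0.0595 0.012 ]
 [0.5004 0.1389 0.012 ]] 94.41521442874381
plate [[ 0.6033 -0.1732  0.006 ]
 [ 0.5848 -0.3211  0.006 ]
 [ 0.5138 -0.3134  0.006 ]
 [ 0.5323 -0.1647  0.006 ]] ctr [ 0.5585 -0.2431  0.006 ] 82.86485904132951 82.93662948230926 0.14903313795657563 0.07134832630263105
tabs Y,Yl,B,Bl [[0.6404 0.1703 0.158 ]
 [0.639  0.1481 0.158 ]
 [0.6316 0.067  0.158 ]
 [0.631  0.0439 0.158 ]] 85.10170972460685 85.62313681691644
knob [[0.5742 0.1012 0.158 ]]
knob 148 [0.5724 0.1077 0.1322] [[0.5671 0.1009 0.1017]
 [0.5778 0.1119 0.1577]]
blue 0  
yellow 0  
jawL 46 [ 0.573  -0.1804  0.042 ] [[ 0.565  -0.1865  0.0202]
 [ 0.5789 -0.1758  0.0633]]
jawR 33 [ 0.557  -0.2985  0.0473] [[ 0.5488 -0.3059  0.0306]
 [ 0.5631 -0.2849  0.0648]]
```

```bash
cat > g.py <<'E'
import sys; from h import *
# usage: g.py x y z yawdeg [more...] : rows (shares) from the measured pose
s=robot.observe(); p=np.array(s["eef_pos"]); Rm=R.from_quat(s["tool_rot"]).as_matrix()
y0=np.degrees(np.arctan2(Rm[1,0],Rm[0,0])); v=list(map(float,sys.argv[1:]))
print("t",round(s["time_s"],2),p.round(4),"yaw",y0.round(2),"F",np.round(s["force"],1),"open",round(s["opening"],4),"tilt z",Rm[:,2].round(4))
for k in range(0,len(v),4):
    d=Rm.T@(np.array(v[k:k+3])-p)/.75; print(*d.round(4),round(-((v[k+3]-y0+180)%360-180)/90,4))
E
python3 g.py .5004 .1389 .15 94.4
```

```text
t 0.1 [ 0.1998 -0.4849  0.2302] yaw 22.39 F [-0.2 -0.   0.3] open 0.0855 tilt z [-6.0e-04  2.1e-03 -1.0e+00]
0.6874 -0.6161 0.1085 -0.8001
```

Emit:
carry_out --series "0.687 -0.616 0 -0.8;0.687 -0.616 0 -0.8;0.687 -0.616 0 -0.8;0.687 -0.616 0 -0.8;0.687 -0.616 0 -0.8;0.687 -0.616 0 -0.8;0.687 -0.616 0 -0.8;0.687 -0.616 0 -0.8" --claw 50 --force 80

```text
time_s: 0.9
eef_pos: [0.3739, -0.1231, 0.231]
tool_rot: [0.698, 0.716, 0.0, 0.0]
force: [1.1, -0.2, -0.3]
opening: 0.05
gripper_force: 0.0
```

```bash
python3 g.py .5004 .1389 .12 94.4
```

```text
t 0.9 [ 0.3739 -0.1231  0.231 ] yaw 91.47 F [ 1.1 -0.2 -0.3] open 0.05 tilt z [ 2.e-04 -1.e-04 -1.e+00]
0.3449 0.1776 0.148 -0.0325
```

Emit:
carry_out --series "0.345 0.178 0.148 -0.033;0.345 0.178 0.148 -0.033;0.345 0.178 0.148 -0.033;0.345 0.178 0.148 -0.033;0.345 0.178 0.148 -0.033;0.345 0.178 0.148 -0.033;0.345 0.178 0.148 -0.033;0.345 0.178 0.148 -0.033"

```text
time_s: 1.7
eef_pos: [0.5008, 0.1375, 0.1183]
tool_rot: [0.68, 0.733, -0.002, -0.001]
force: [0.8, -0.2, -0.2]
opening: 0.0496
gripper_force: 0.0
```

```bash
python3 - <<'E'
from h import *
im,d,i=shot("top"); save("rod1.png",cv2.resize(im[215:315,215:345],(780,600),interpolation=cv2.INTER_CUBIC))
im,d,i=shot("side"); save("rod1s.png",im)
E
python3 g.py .5004 .1389 .12 94.4 .5004 .1389 -.006 94.4
```

```text
t 1.8 [0.5014 0.1355 0.1204] yaw 94.11 F [0.  0.3 0.5] open 0.0499 tilt z [-9.e-04 -9.e-04 -1.e+00]
0.0046 -0.0011 0.0005 -0.0033
0.0047 -0.0009 0.1685 -0.0033
```

Emit:
carry_out --series "0.005 -0.001 0.08 -0.003;0.005 -0.001 0.12 -0.003;0.005 -0.001 0.145 -0.003;0.005 -0.001 0.156 -0.003;0.005 -0.001 0.156 -0.003;0.005 -0.001 0.156 -0.003"

```text
time_s: 2.4
eef_pos: [0.5025, 0.1394, 0.0054]
tool_rot: [0.68, 0.733, 0.001, 0.001]
force: [0.3, -0.0, 0.9]
opening: 0.05
gripper_force: 0.0
```

Emit:
carry_out --series "0 0 0 0;0 0 0 0;0 0 0 0;0 0 0 0;0 0 0 0;0 0 0 0" --claw 5 --force 80

```text
time_s: 3.0
eef_pos: [0.5021, 0.1401, 0.0051]
tool_rot: [0.679, 0.734, 0.001, 0.001]
force: [-0.9, -0.3, 5.7]
opening: 0.0113
gripper_force: 79.4
```

```bash
python3 g.py .5004 .1389 .003 94.4 .5004 .1389 .17 94.4 .5585 -.2431 .17 82.9
```

```text
t 3.0 [0.5021 0.1401 0.0051] yaw 94.4 F [-0.9 -0.3  5.7] open 0.0113 tilt z [ 0.0027  0.     -1.    ]
-0.0015 -0.0024 0.0028 -0.0
-0.0015 -0.0018 -0.2198 -0.0
-0.5153 0.0363 -0.2196 0.1278
```

Emit:
carry_out --series "0 0 -0.05 0;0 0 -0.11 0;0 0 -0.17 0;0 0 -0.22 0;0 0 -0.22 0;0 0 -0.22 0"

```text
time_s: 3.6
eef_pos: [0.5018, 0.1402, 0.1695]
tool_rot: [0.679, 0.734, 0.001, 0.001]
force: [-0.3, -0.3, -2.3]
opening: 0.0112
gripper_force: 78.6
```

```bash
python3 - <<'E'
from h import *
im,d,i=shot("top"); im2,d2,i2=shot("side")
a=cv2.resize(im[200:300,200:350],(600,400),interpolation=cv2.INTER_CUBIC)
b=cv2.resize(im2[130:330,250:400],(300,400),interpolation=cv2.INTER_CUBIC) if 0 else cv2.resize(im2[150:350,230:430],(400,400),interpolation=cv2.INTER_CUBIC)
save("lift.png",cv2.resize(np.hstack([a[:,100:500],b]),(800,400)))
E
python3 g.py .5585 -.2431 .17 82.9
```

```text
t 3.7 [0.4999 0.1399 0.1665] yaw 94.39 F [-0.6  0.1 -0.1] open 0.0114 tilt z [-3.1e-03 -4.0e-04 -1.0e+00]
-0.5151 0.0388 -0.0047 0.1277
```

View pics/lift.png

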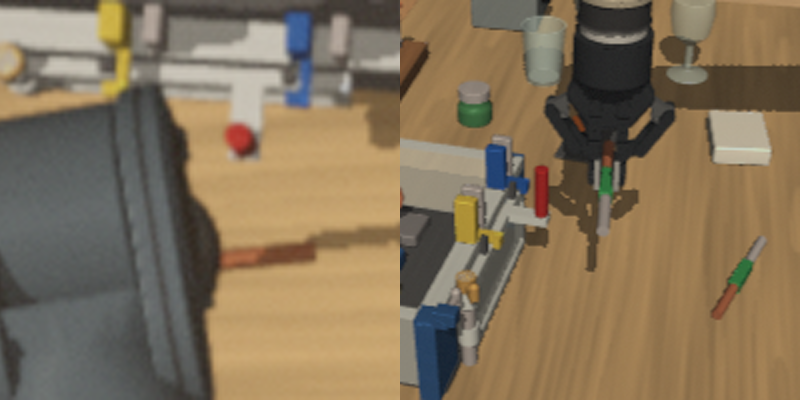

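Emit:
carry_out --series "-0.515 0.038 -0.007 0.128;-0.515 0.038 -0.007 0.128;-0.515 0.038 -0.007 0.128;-0.515 0.038 -0.007 0.128;-0.515 0.038 -0.007 0.128;-0.515 0.038 -0.007 0.128;-0.515 0.038 -0.007 0.128;-0.515 0.038 -0.007 0.128"

```text
time_s: 4.5
eef_pos: [0.5574, -0.2454, 0.1703]
tool_rot: [0.75, 0.661, -0.001, -0.002]
force: [0.2, 0.5, -0.6]
opening: 0.0115
gripper_force: 78.6
```

Emit:
carry_out --series "0 0 0 0;0 0 0 0;0 0 0 0;0 0 0 0"

```text
time_s: 4.9
eef_pos: [0.5585, -0.2413, 0.1729]
tool_rot: [0.749, 0.662, -0.0, -0.001]
force: [0.3, 0.0, -1.0]
opening: 0.0109
gripper_force: 78.6
```

```bash
python3 g.py .5585 -.2431 .09 82.9 .5585 -.2431 .03 82.9
python3 g.py
```

```text
t 4.9 [ 0.5585 -0.2413  0.1729] yaw 82.97 F [ 0.3  0.  -1. ] open 0.0109 tilt z [-0.0013  0.0011 -1.    ]
-0.0025 0.0004 0.1105 0.0008
-0.0026 0.0005 0.1905 0.0008
t 4.9 [ 0.5585 -0.2413  0.1729] yaw 82.97 F [ 0.3  0.  -1. ] open 0.0109 tilt z [-0.0013  0.0011 -1.    ]
```

Emit:
carry_out --series "0 0 0.05 0;0 0 0.09 0;0 0 0.11 0;0 0 0.11 0;0 0 0.11 0"

```text
time_s: 5.4
eef_pos: [0.5592, -0.2425, 0.0919]
tool_rot: [0.749, 0.662, 0.0, 0.0]
force: [0.2, -0.1, -0.7]
opening: 0.0111
gripper_force: 78.7
```

```bash
python3 - <<'E'
from h import *
ps=[]
for k in range(4):
    im,d,i=shot("top" if k%2 else "side")
    if k%2: T=im
    else: S=im
    s=robot.observe(); ps.append(s["eef_pos"])
print(np.mean(ps,0).round(4),np.std(ps,0).round(4))
a=cv2.resize(T[210:280,385:475],(514,400),interpolation=cv2.INTER_CUBIC)
b=cv2.resize(S[170:250,285:365],(400,400),interpolation=cv2.INTER_CUBIC)
save("hover.png",cv2.resize(np.hstack([a,b]),(800,350)))
E
```

```text
[ 0.5602 -0.2435  0.0934] [0.0001 0.0002 0.0002]
```

View pics/hover.png

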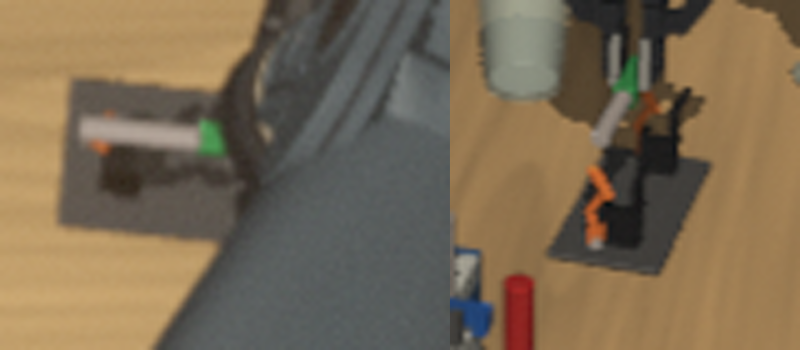

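```bash
python3 - <<'E'
from h import *
i=robot.camera_info("top"); o=np.array([.5585,-.2431]); a=np.radians(82.9)
Y=np.array([np.cos(a),np.sin(a)]); X=np.array([Y[1],-Y[0]])
def loc(n,uv,h):
    w=ray(i,uv,h)[0,:2]-o; print(n,"x %.4f y %.4f"%(w@X,w@Y))
F=lambda p:(385+p[0]/5,210+p[1]/5)
for h in(.094,.100):
    for p in((85,127),(195,136)): loc("rod",F(p),h)
C=lambda p:(385+p[0]/8.867,215+p[1]/8.867)
for p in((212,285),(580,325)): loc("wall-x",C(p),.068)
for p in((170,300),(545,325),(180,300)): loc("wall-x corner z.068",C(p),.068)
for p in((200,155),(650,207)): loc("jaw top",C(p),.066)
for p in((175,225),(625,272)): loc("jaw nose",C(p),.046)
s=np.load("side0.npz");Q=s["P"];g=s["im"].max(-1)
L=Q[...,:2]-o; lx,ly=L@X,L@Y
for sg in(1,-1):
  for lo,hi in((.015,.034),(.042,.055),(.055,.07)):
    k=(g<60)&(abs(ly-sg*.05)<.012)&(abs(lx)<.035)&(Q[...,2]>lo)&(Q[...,2]<hi); print(sg,lo,k.sum(),np.percentile(lx[k],[5,50,95]).round(4) if k.sum() else "")
E
```

```text
rod x 0.0035 y 0.0767
rod x 0.0044 y 0.0254
rod x 0.0029 y 0.0774
rod x 0.0037 y 0.0263
wall-x x -0.0198 y 0.0548
wall-x x -0.0208 y -0.0437
wall-x corner z.068 x -0.0249 y 0.0656
wall-x corner z.068 x -0.0217 y -0.0344
wall-x corner z.068 x -0.0247 y 0.0630
jaw top x 0.0148 y 0.0608
jaw top x 0.0128 y -0.0601
jaw nose x -0.0026 y 0.0633
jaw nose x -0.0032 y -0.0590
1 0.015 58 [-0.0183 -0.0068  0.0036]
1 0.042 10 [-0.0191 -0.0165 -0.0136]
1 0.055 17 [-0.0253 -0.0204 -0.0167]
-1 0.015 50 [-0.0186 -0.0071  0.0045]
-1 0.042 3 [-0.019  -0.0188 -0.0175]
-1 0.055 7 [-0.0243 -0.0214 -0.0178]
```

View pics/clipside.png

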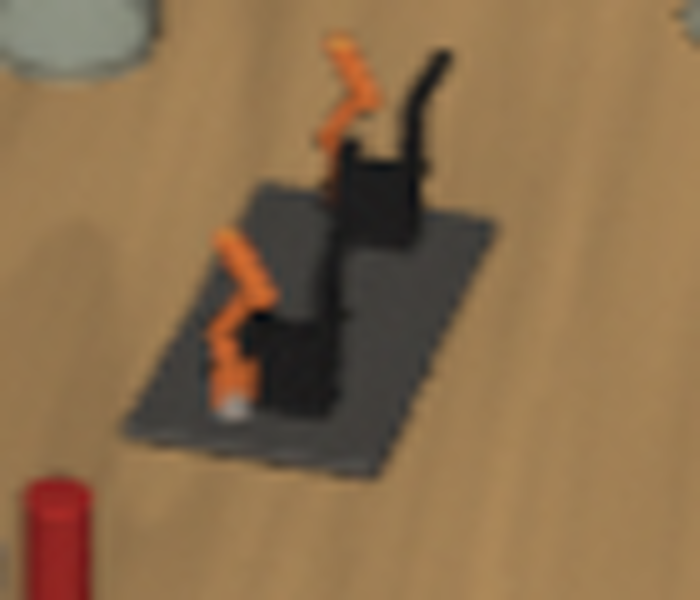

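The clip close-up shows the far fork's slot centred at about crop (381,160), with its floor below the seat. The near fork block spans columns 250–335. The jaw noses are at (278,298) and (380,105). I'll turn these into clip-frame x and z.

```bash
python3 - <<'E'
from h import *
i=robot.camera_info("side"); o=np.array([.5585,-.2431,0]); a=np.radians(82.9)
Y=np.array([np.cos(a),np.sin(a),0]); X=np.array([Y[1],-Y[0],0]); K=np.array(i["K"])
def vp(n,p,y):
    u,v=295+p[0]/10,185+p[1]/10
    d=att(i)@np.array([(u-K[0,2])/K[0,0],(v-K[1,2])/K[1,1],1]); c=np.array(i["xyz"])
    w=c+d*((y-(c-o)@Y)/(d@Y))-o; print(n,"x %.4f z %.4f"%(w@X,w[2]))
c=ray(i,[(295+p[0]/10,185+p[1]/10) for p in((262,187),(497,222),(378,470),(122,432))],.006)
print("plate ctr",((c.mean(0)-o)@X).round(4),((c.mean(0)-o)@Y).round(4))
for n,p in(("slotL",(358,160)),("slotR",(405,160)),("blkBL",(343,240)),("blkBR",(415,245)),("walltop",(447,55))): vp("far "+n,p,-.044)
for n,p in(("BL",(255,405)),("BR",(332,412)),("TR",(335,325))): vp("near "+n,p,.056)
vp("near nose",(278,298),.065); vp("far nose",(381,103),-.057); vp("near jawtop",(225,232),.065); vp("far jawtop",(337,40),-.057)
E
```

```text
plate ctr -0.0048 0.0074
far slotL x -0.0033 z 0.0325
far slotR x -0.0174 z 0.0348
far blkBL x 0.0002 z 0.0048
far blkBR x -0.0217 z 0.0069
far walltop x -0.0283 z 0.0711
near BL x 0.0007 z 0.0053
near BR x -0.0216 z 0.0071
near TR x -0.0214 z 0.0353
near nose x -0.0071 z 0.0464
far nose x -0.0065 z 0.0454
near jawtop x 0.0085 z 0.0645
far jawtop x 0.0076 z 0.0640
```

```bash
python3 - <<'E'
from h import *
im,d,i=shot("side"); P=cloud(d,i); o=np.array([.5585,-.2431,0]); a=np.radians(82.9)
Y=np.array([np.cos(a),np.sin(a),0]); X=np.array([Y[1],-Y[0],0]); K=np.array(i["K"])
L=P-o; ly=L@Y
hsv=cv2.cvtColor(im,cv2.COLOR_RGB2HSV)
box=np.zeros(d.shape,bool); box[160:225,300:345]=1
g=box&(hsv[...,1]>110)&(abs(hsv[...,0].astype(int)-65)<18)&(P[...,2]>.06)
st=box&(hsv[...,1]<45)&(hsv[...,2]>110)&(P[...,2]>.07)&(P[...,2]<.115)&(ly>.028)&(ly<.09)
for n,m in(("green",g),("steel",st)):
    v,u=np.nonzero(m); print(n,len(u),u.min() if len(u) else 0,u.max(),v.min(),v.max())
    for r in np.unique(v): print(r,u[v==r].min(),u[v==r].max(),end=" | ")
    print(np.median(L[m]@X).round(4),np.median(ly[m]).round(4),np.median(P[m][:,2]).round(4))
v,u=np.nonzero(st)
def vp(u,v,y):
    dd=att(i)@np.array([(u-K[0,2])/K[0,0],(v-K[1,2])/K[1,1],1]); c=np.array(i["xyz"])
    w=c+dd*((y-(c-o)@Y)/(dd@Y))-o; return (w@X).round(4),w[2].round(4)
mid=[(r,(u[v==r].min()+u[v==r].max())/2) for r in np.unique(v)]
for r,c in mid[1:-1]: print([vp(c,r,y) for y in(.035,.055,.078)])
E
```

```text
green 32 322 327 183 192
183 326 327 | 184 325 327 | 185 325 327 | 186 324 327 | 187 324 327 | 188 324 327 | 189 323 327 | 190 322 327 | 191 327 327 | 192 327 327 | 0.0024 0.0113 0.1017
steel 37 318 325 192 202
192 323 325 | 193 322 325 | 194 321 324 | 195 321 323 | 196 320 323 | 197 320 322 | 198 319 322 | 199 319 321 | 200 318 321 | 201 318 320 | 202 319 320 | -0.0 0.059 0.0988
[(np.float64(0.0004), np.float64(0.0975)), (np.float64(-0.0045), np.float64(0.1082)), (np.float64(-0.0101), np.float64(0.1205))]
[(np.float64(0.0031), np.float64(0.094)), (np.float64(-0.0018), np.float64(0.1048)), (np.float64(-0.0075), np.float64(0.1171))]
[(np.float64(0.0045), np.float64(0.0907)), (np.float64(-0.0005), np.float64(0.1015)), (np.float64(-0.0062), np.float64(0.1139))]
[(np.float64(0.0058), np.float64(0.0874)), (np.float64(0.0008), np.float64(0.0982)), (np.float64(-0.0049), np.float64(0.1107))]
[(np.float64(0.0071), np.float64(0.084)), (np.float64(0.0021), np.float64(0.095)), (np.float64(-0.0036), np.float64(0.1075))]
[(np.float64(0.0085), np.float64(0.0807)), (np.float64(0.0034), np.float64(0.0917)), (np.float64(-0.0024), np.float64(0.1043))]
[(np.float64(0.0098), np.float64(0.0774)), (np.float64(0.0047), np.float64(0.0884)), (np.float64(-0.0011), np.float64(0.1011))]
[(np.float64(0.0111), np.float64(0.074)), (np.float64(0.0061), np.float64(0.0851)), (np.float64(0.0002), np.float64(0.0979))]
[(np.float64(0.0125), np.float64(0.0706)), (np.float64(0.0074), np.float64(0.0818)), (np.float64(0.0015), np.float64(0.0946))]
```

Emit:
carry_out --series "0 -0.0127 0 0;0 -0.0127 0.02 0;0 -0.0127 0.035 0;0 -0.0127 0.045 0;0 -0.0127 0.045 0;0 -0.0127 0.045 0"

```text
time_s: 6.25
eef_pos: [0.5496, -0.2417, 0.0568]
tool_rot: [0.75, 0.662, 0.0, -0.0]
force: [2.2, 0.3, -0.8]
opening: 0.0111
gripper_force: 78.6
```

Emit:
carry_out --series "0 0 0.008 0;0 0 0.016 0;0 0 0.022 0;0 0 0.026 0;0 0 0.026 0;0 0 0.026 0"

```text
time_s: 6.85
eef_pos: [0.5509, -0.2431, 0.0435]
tool_rot: [0.75, 0.662, 0.001, 0.003]
force: [-3.3, 1.5, 13.7]
opening: 0.0111
gripper_force: 80.5
```

Emit:
carry_out --series "0 0 0.004 0;0 0 0.008 0;0 0 0.011 0;0 0 0.011 0;0 0 0.011 0"

```text
time_s: 7.35
eef_pos: [0.5511, -0.2428, 0.0339]
tool_rot: [0.75, 0.662, 0.001, 0.002]
force: [-1.2, 1.6, 15.8]
opening: 0.0116
gripper_force: 80.8
```

Emit:
carry_out --series "0 0 0.003 0;0 0 0.006 0;0 0 0.006 0;0 0 0.006 0"

```text
time_s: 7.75
eef_pos: [0.5512, -0.2429, 0.0337]
tool_rot: [0.75, 0.662, 0.001, 0.003]
force: [-8.1, 3.9, 32.0]
opening: 0.0115
gripper_force: 82.8
```

```bash
python3 - <<'E'
from h import *
S=shot("side")[0];T=shot("top")[0]
b=cv2.resize(S[180:240,295:365],(583,500),interpolation=cv2.INTER_CUBIC); save("seat.png",b)
s=robot.observe(); print(s["eef_pos"],s["force"])
E
```

```text
[ 0.55117428 -0.24289766  0.03366488] [-8.64628052  4.10488266 31.22139074]
```

View pics/seat.png

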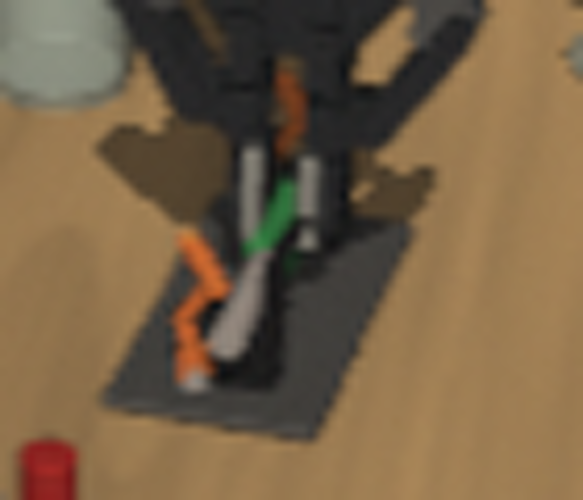

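Seated: pressing to 32 N no longer moves the rod, and the near jaw's nose lies over the rod. I'll unload, open and rise.

Emit:
carry_out --series "0 0 -0.006 0;0 0 -0.006 0"

```text
time_s: 8.05
eef_pos: [0.5511, -0.2428, 0.0339]
tool_rot: [0.75, 0.662, 0.001, 0.003]
force: [-1.3, 0.7, 14.7]
opening: 0.0113
gripper_force: 80.7
```

Emit:
carry_out --series "0 0 0 0;0 0 0 0;0 0 0 0;0 0 0 0" --claw 55

```text
time_s: 8.45
eef_pos: [0.5482, -0.2412, 0.028]
tool_rot: [0.75, 0.662, -0.001, -0.002]
force: [0.4, -0.1, -0.2]
opening: 0.0552
gripper_force: 0.0
```

Emit:
carry_out --series "0 0 -0.05 0;0 0 -0.1 0;0 0 -0.16 0;0 0 -0.22 0;0 0 -0.22 0;0 0 -0.22 0"

```text
time_s: 9.05
eef_pos: [0.5502, -0.2423, 0.196]
tool_rot: [0.75, 0.662, 0.0, 0.001]
force: [-0.1, -0.0, -0.1]
opening: 0.0551
gripper_force: 0.0
```

```bash
python3 - <<'E'
from h import *
S=shot("side")[0];T=shot("top")[0]
b=cv2.resize(S[180:240,295:365],(467,400),interpolation=cv2.INTER_CUBIC)
a=cv2.resize(S[215:275,255:310],(330,400),interpolation=cv2.INTER_CUBIC); save("seat2.png",np.hstack([b,a]))
E
python3 g.py .631 .0515 .2 175.4 .631 .0515 .121 175.4
```

```text
t 9.15 [ 0.5486 -0.2414  0.1926] yaw 82.87 F [-0.1 -0.1  0.8] open 0.0553 tilt z [-0.0029  0.0016 -1.    ]
0.4011 0.0605 -0.0096 -1.0282
0.401 0.0608 0.0957 -1.0282
```

View pics/seat2.png

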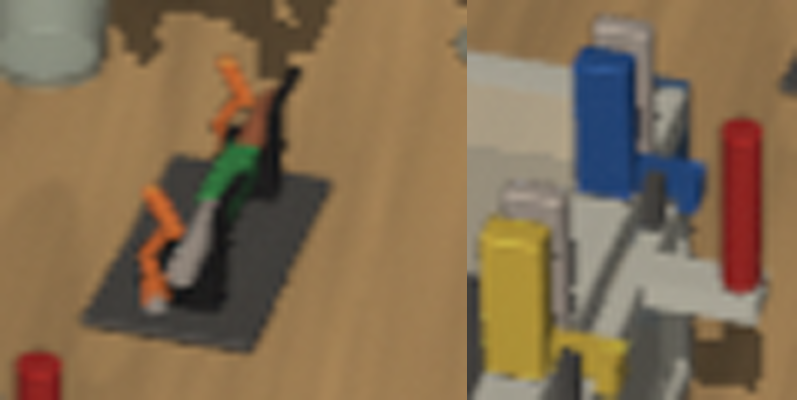

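Both jaws sit over the rod (noses at (245,100) and (178,232)), so it's home and free. The blue and yellow tabs still stand off their lugs. Next is the blue catch.

Emit:
carry_out --series "0.4 0.059 -0.01 -1;0.4 0.059 -0.01 -1;0.4 0.059 -0.01 -1;0.4 0.059 -0.01 -1;0.4 0.059 -0.01 -1;0.4 0.059 -0.01 -1;0.4 0.059 -0.01 -1;0.4 0.059 -0.01 -1"

```text
time_s: 9.95
eef_pos: [0.6293, 0.053, 0.1985]
tool_rot: [0.24, 0.971, -0.001, -0.003]
force: [-0.6, 0.4, 0.6]
opening: 0.0548
gripper_force: 0.0
```

```bash
python3 g.py .630 .0515 .2 175.4
```

```text
t 9.95 [0.6293 0.053  0.1985] yaw 152.2 F [-0.6  0.4  0.6] open 0.0548 tilt z [-5.8e-03  2.0e-04 -1.0e+00]
-0.0018 -0.0014 -0.002 -0.2577
```

Emit:
carry_out --series "-0.001 -0.001 -0.002 -0.258;-0.001 -0.001 -0.002 -0.258;-0.001 -0.001 -0.002 -0.258;-0.001 -0.001 -0.002 -0.258;-0.001 -0.001 -0.002 -0.258;-0.001 -0.001 -0.002 -0.258"

```text
time_s: 10.55
eef_pos: [0.6303, 0.0494, 0.2023]
tool_rot: [0.046, 0.999, -0.0, -0.001]
force: [0.3, 1.1, -0.6]
opening: 0.055
gripper_force: 0.0
```

```bash
python3 - <<'E'
from h import *
ps=[]
for k in range(4):
    im,d,i=shot("side"); ps.append(robot.observe()["eef_pos"])
print(np.mean(ps,0).round(4),np.ptp(ps,0).round(4))
E
python3 g.py .630 .0515 .121 175.4
```

```text
[0.6307 0.0494 0.2031] [0.0003 0.     0.0008]
t 10.75 [0.6308 0.0493 0.2035] yaw 174.8 F [-0.3  1.1  0. ] open 0.055 tilt z [-1.e-04 -0.e+00 -1.e+00]
0.0013 0.0028 0.11 -0.0066
```

Emit:
carry_out --series "0.001 0.004 0.04 -0.006;0.001 0.004 0.075 -0.006;0.001 0.004 0.1 -0.006;0.001 0.004 0.109 -0.006;0.001 0.004 0.109 -0.006;0.001 0.004 0.109 -0.006" --claw 68

```text
time_s: 11.35
eef_pos: [0.6311, 0.0524, 0.1231]
tool_rot: [0.04, 0.999, 0.0, 0.001]
force: [0.2, -0.1, 1.6]
opening: 0.0676
gripper_force: 0.0
```

Emit:
carry_out --series "0 0 0 0;0 0 0 0;0 0 0 0;0 0 0 0;0 0 0 0;0 0 0 0" --claw 20 --force 30

```text
time_s: 11.95
eef_pos: [0.6315, 0.0516, 0.1243]
tool_rot: [0.041, 0.999, -0.0, 0.002]
force: [-0.5, -1.3, 6.0]
opening: 0.0247
gripper_force: 33.3
```

Emit:
carry_out --series "0 0 0 0;0 0 0 0;0 0 0 0;0 0 0 0" --claw 68

```text
time_s: 12.35
eef_pos: [0.6301, 0.0524, 0.1212]
tool_rot: [0.04, 0.999, -0.0, -0.001]
force: [0.0, -0.8, 0.6]
opening: 0.068
gripper_force: 0.0
```

Emit:
carry_out --series "0 0 -0.06 0;0 0 -0.11 0;0 0.06 -0.11 0;0 0.12 -0.11 0;0 0.14 -0.11 0;0 0.14 -0.11 0;0 0.14 -0.11 0"

```text
time_s: 13.05
eef_pos: [0.6386, 0.1566, 0.2037]
tool_rot: [0.04, 0.999, -0.001, -0.001]
force: [-0.8, -1.0, -0.4]
opening: 0.0681
gripper_force: 0.0
```

```bash
python3 - <<'E'
from h import *
im,d,i=shot("top"); z=np.load("top0.npz")["im"]
ps=[]
for k in range(3): S=shot("side")[0]; ps.append(robot.observe()["eef_pos"])
print(np.mean(ps,0).round(4))
save("blue.png",cv2.resize(S[205:275,245:325],(800,600),interpolation=cv2.INTER_CUBIC))
E
python3 g.py .639 .157 .122 175.4
```

```text
[0.6388 0.1556 0.2041]
t 13.25 [0.6389 0.1555 0.2042] yaw 175.27 F [ 0.2  0.3 -1.3] open 0.0678 tilt z [-3.e-04 -5.e-04 -1.e+00]
-0.0 0.002 0.1096 -0.0014
```

```bash
python3 - <<'E'
from h import *
im,d,i=shot("top"); a=np.load("top0.npz")["im"]
for n,x in(("before",a),("now",im)):
    h=cv2.cvtColor(x,cv2.COLOR_RGB2HSV)[198:226,285:320].astype(int)
    m=(h[...,1]>140)&(abs(h[...,0]-112)<12)&(h[...,2]>90)
    v,u=np.nonzero(m); print(n,m.sum(),[(r+198,u[v==r].min()+285,u[v==r].max()+285) for r in np.unique(v)])
E
```

```text
before 35 [(np.int64(204), np.int64(297), np.int64(301)), (np.int64(205), np.int64(297), np.int64(301)), (np.int64(206), np.int64(298), np.int64(301)), (np.int64(207), np.int64(298), np.int64(301)), (np.int64(208), np.int64(298), np.int64(301)), (np.int64(209), np.int64(298), np.int64(301)), (np.int64(210), np.int64(298), np.int64(301)), (np.int64(211), np.int64(298), np.int64(300)), (np.int64(217), np.int64(301), np.int64(301)), (np.int64(224), np.int64(300), np.int64(300))]
now 36 [(np.int64(206), np.int64(303), np.int64(305)), (np.int64(207), np.int64(302), np.int64(305)), (np.int64(208), np.int64(302), np.int64(305)), (np.int64(209), np.int64(302), np.int64(305)), (np.int64(210), np.int64(302), np.int64(305)), (np.int64(211), np.int64(302), np.int64(305)), (np.int64(212), np.int64(302), np.int64(305)), (np.int64(216), np.int64(305), np.int64(305)), (np.int64(217), np.int64(305), np.int64(305)), (np.int64(223), np.int64(305), np.int64(305)), (np.int64(224), np.int64(302), np.int64(304)), (np.int64(225), np.int64(302), np.int64(304))]
```

The blue tab moved about 4.4 px, or 9.8 mm, so it's fully in. Now the yellow catch.

Emit:
carry_out --series "0 0.003 0.04 0;0 0.003 0.075 0;0 0.003 0.1 0;0 0.003 0.109 0;0 0.003 0.109 0;0 0.003 0.109 0"

```text
time_s: 13.9
eef_pos: [0.6397, 0.159, 0.1238]
tool_rot: [0.041, 0.999, 0.0, 0.001]
force: [0.4, -1.0, 0.6]
opening: 0.068
gripper_force: 0.0
```

Emit:
carry_out --series "0 0 0 0;0 0 0 0;0 0 0 0;0 0 0 0;0 0 0 0;0 0 0 0" --claw 20 --force 30

```text
time_s: 14.5
eef_pos: [0.6398, 0.1564, 0.125]
tool_rot: [0.041, 0.999, -0.002, 0.001]
force: [-1.4, -7.6, 4.9]
opening: 0.0245
gripper_force: 32.0
```

Emit:
carry_out --series "0 0 0 0;0 0 0 0;0 0 0 0;0 0 0 0" --claw 68

```text
time_s: 14.9
eef_pos: [0.6389, 0.1597, 0.1222]
tool_rot: [0.04, 0.999, 0.0, -0.0]
force: [-0.4, 0.4, 0.5]
opening: 0.0678
gripper_force: 0.0
```

Emit:
carry_out --series "0 0 -0.06 0;0 0 -0.11 0;0.04 -0.03 -0.11 0;0.08 -0.07 -0.11 0;0.08 -0.07 -0.11 0;0.08 -0.07 -0.11 0;0.08 -0.07 -0.11 0" --claw 60

```text
time_s: 15.6
eef_pos: [0.5757, 0.1123, 0.2053]
tool_rot: [0.04, 0.999, 0.0, 0.001]
force: [-0.2, -0.4, 0.0]
opening: 0.0597
gripper_force: 0.0
```

```bash
python3 - <<'E'
from h import *
im,d,i=shot("top"); a=np.load("top0.npz")["im"]
for n,x in(("before",a),("now",im)):
    h=cv2.cvtColor(x,cv2.COLOR_RGB2HSV)[196:226,240:272].astype(int)
    m=(h[...,1]>140)&(abs(h[...,0]-27)<6)&(h[...,2]>120)
    v,u=np.nonzero(m); print(n,m.sum(),[(r+196,u[v==r].min()+240,u[v==r].max()+240) for r in np.unique(v)])
ps=[]
for k in range(3): S=shot("side")[0]; ps.append(robot.observe()["eef_pos"])
print(np.mean(ps,0).round(4))
E
python3 g.py .573 .102 .111 175.4
```

```text
before 105 [(np.int64(200), np.int64(250), np.int64(253)), (np.int64(201), np.int64(250), np.int64(255)), (np.int64(202), np.int64(250), np.int64(255)), (np.int64(203), np.int64(250), np.int64(255)), (np.int64(204), np.int64(250), np.int64(255)), (np.int64(205), np.int64(250), np.int64(255)), (np.int64(206), np.int64(250), np.int64(255)), (np.int64(207), np.int64(250), np.int64(255)), (np.int64(208), np.int64(250), np.int64(255)), (np.int64(209), np.int64(251), np.int64(254)), (np.int64(210), np.int64(252), np.int64(254)), (np.int64(212), np.int64(254), np.int64(256)), (np.int64(213), np.int64(254), np.int64(257)), (np.int64(214), np.int64(254), np.int64(257)), (np.int64(215), np.int64(254), np.int64(256)), (np.int64(216), np.int64(254), np.int64(256)), (np.int64(217), np.int64(254), np.int64(256)), (np.int64(218), np.int64(254), np.int64(256)), (np.int64(219), np.int64(254), np.int64(256)), (np.int64(220), np.int64(253), np.int64(256)), (np.int64(221), np.int64(251), np.int64(256)), (np.int64(222), np.int64(251), np.int64(255)), (np.int64(223), np.int64(251), np.int64(255))]
now 0 []
[0.576  0.1124 0.2054]
t 15.8 [0.5759 0.1124 0.2053] yaw 175.42 F [-0.7  0.1 -0.1] open 0.0597 tilt z [ 9.e-04  2.e-04 -1.e+00]
0.0029 -0.0141 0.1257 0.0002
```

Emit:
carry_out --series "0.003 -0.014 0.03 0;0.003 -0.014 0.07 0;0.003 -0.014 0.105 0;0.003 -0.014 0.125 0;0.003 -0.014 0.125 0;0.003 -0.014 0.125 0"

```text
time_s: 16.4
eef_pos: [0.5724, 0.1018, 0.1119]
tool_rot: [0.04, 0.999, 0.0, 0.0]
force: [0.8, 0.1, 1.2]
opening: 0.0603
gripper_force: 0.0
```

Emit:
carry_out --series "0 0 0 0;0 0 0 0;0 0 0 0;0 0 0 0;0 0 0 0;0 0 0 0" --claw 5 --force 50

```text
time_s: 17.0
eef_pos: [0.5729, 0.1021, 0.1129]
tool_rot: [0.04, 0.999, 0.001, 0.001]
force: [0.7, 1.3, 5.6]
opening: 0.0148
gripper_force: 48.8
```

```bash
python3 - <<'E'
from h import *
# arc of the knob about the hinge in tool axes (yaw ~175.4: tool x = -guard x, tool y = guard y), shares
for dg in(5,10,15,20,25,30,35,40,45,50,55,60,65,70,75,80,84,86,88):
    t=np.radians(dg); c,s=np.cos(t),np.sin(t); x,y=-.04*c-.14*s, .04*s-.14*c
    print(dg,round(-(x+.04)/.75,4),round((y+.14)/.75,4))
ps=[]
for k in range(3): shot("side"); ps.append(robot.observe()["eef_pos"])
print(np.mean(ps,0).round(4))
E
python3 g.py
```

```text
5 0.0161 0.0054
10 0.0316 0.0121
15 0.0465 0.0202
20 0.0606 0.0295
25 0.0739 0.04
30 0.0862 0.0517
35 0.0974 0.0643
40 0.1075 0.078
45 0.1164 0.0924
50 0.1239 0.1075
55 0.1302 0.1233
60 0.135 0.1395
65 0.1384 0.1561
70 0.1403 0.1729
75 0.1408 0.1899
80 0.1398 0.2068
84 0.1379 0.2202
86 0.1366 0.2268
88 0.1351 0.2335
[0.5729 0.1021 0.1129]
t 17.15 [0.5729 0.1021 0.1129] yaw 175.4 F [1.  1.5 5.6] open 0.0147 tilt z [ 0.003   0.0011 -1.    ]
```

Emit:
carry_out --series "0.016 0.005 0 0;0.032 0.012 0 0;0.047 0.02 0 0;0.061 0.03 0 0;0.074 0.04 0 0;0.086 0.052 0 0;0.097 0.064 0 0;0.108 0.078 0 0"

```text
time_s: 17.95
eef_pos: [0.4978, 0.1656, 0.1128]
tool_rot: [0.041, 0.999, -0.001, 0.003]
force: [5.1, -0.5, 4.3]
opening: 0.0153
gripper_force: 49.2
```

Emit:
carry_out --series "0.009 0.014 0 0;0.016 0.03 0 0;0.023 0.045 0 0;0.028 0.062 0 0;0.031 0.078 0 0;0.033 0.095 0 0;0.033 0.112 0 0;0.032 0.129 0 0"

```text
time_s: 18.75
eef_pos: [0.4808, 0.2645, 0.1128]
tool_rot: [0.041, 0.999, -0.001, 0.002]
force: [2.9, -3.0, 7.9]
opening: 0.0148
gripper_force: 49.3
```

Emit:
carry_out --series "-0.001 0.007 0 0;-0.003 0.014 0 0;-0.004 0.02 0 0;-0.004 0.02 0 0;-0.004 0.02 0 0;-0.004 0.02 0 0;-0.004 0.02 0 0;-0.004 0.02 0 0"

```text
time_s: 19.55
eef_pos: [0.4842, 0.2789, 0.1128]
tool_rot: [0.04, 0.999, -0.001, 0.001]
force: [1.2, -1.8, 8.1]
opening: 0.015
gripper_force: 49.4
```

```bash
python3 - <<'E'
from h import *
T=shot("top")[0]; ps=[]
for k in range(3): S=shot("side")[0]; s=robot.observe(); ps.append(s["eef_pos"])
p=np.mean(ps,0); print(p.round(4),np.ptp(ps,0),s["force"],s["opening"],s["gripper_force"],s["time_s"])
b=np.degrees(np.radians(-4.6)); x=np.array([np.cos(np.radians(-4.6)),np.sin(np.radians(-4.6))]); y=np.array([-x[1],x[0]])
w=p[:2]-np.array([.5729,.1021])+(-.04*x-.14*y); a=np.array([w@x,w@y])
print("gate angle",np.arctan2(-.14,-.04)-np.arctan2(a[1],a[0]),np.linalg.norm(a))
save("end.png",np.hstack([cv2.resize(T[150:330,180:480],(500,300)),cv2.resize(S[170:350,220:400],(300,300))]))
E
```

```text
[0.4842 0.2789 0.1128] [2.86296412e-05 8.35938216e-06 2.10811940e-05] [ 0.3880013  -2.34149715  8.53960334] 0.014464047445249697 49.42922115325928 19.75
gate angle -4.789373187112139 0.14550272977714596
```

View pics/end.png

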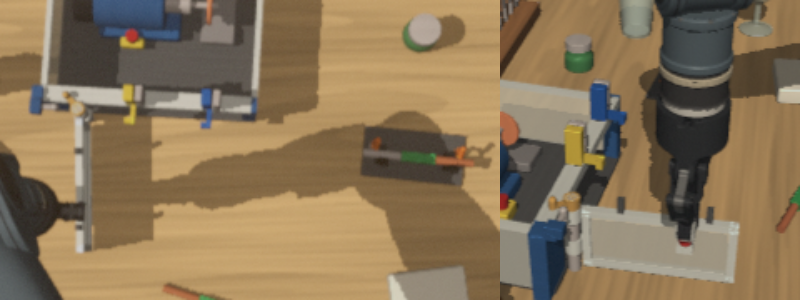

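The final view shows the gate square to the guard (x≈83 in the crop, about 1.49 rad), the knob held at (685,243), both tabs against their lugs and the rod in the clip at (420,157). I'm handing it in.

```bash
python3 -c "
from bench import robot
print(robot.close_job())"
```

```text
the job is handed in; nothing more can be done
None
```

I handed the job in at about 20 s with the rod seated and released in the fork clip, blue then yellow squeezed in, and the gate held by its knob at about 1.49 rad; no verdict was returned.

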